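# Lid on the fittings box, four clips snapped down

## Task

The box of compression fittings is packed and ready to go out: take its grey lid, lower it (do not drop it) squarely onto the blue box until it is fully down all round with its orange clips still open, and then flip all four side clips down until each has snapped home. Leave the other things on the liner where they are.

Things in the scene. Friction and masses are not known exactly. Their poses are not given: they have to be found in the camera images.
- fittings_box: (All sizes in mm.) Blue plastic snap-lock box, open at the top, full of brass fittings and so heavy that it does not shift. Walls 150 (its x) x 110 (its y) outside, 3 thick; 72 high. Nothing inside stands above 50. Origin: centre of its underside, z up.
- box_mouth (a point): Centre of the box's mouth, level with its rim, 72 above the box's origin. The mouth is 144 (box x) x 104 (box y). A flange 5 thick runs round the outside, flush with the rim, 166 x 126 over all; closed clips hook under it.
- lid: Loose grey lid, right way up, 0.2 to 0.3 kg. Origin: centre of its skirt's foot (its underside); x the long way, z up. Skirt z 0 to 9, goes inside the mouth: 140 x 100 at the plate, tapering to 137 x 97 at the foot. Plate 170 x 130, z 9 to 15, rests on the rim: fully down, the lid's origin is 63 above the box's origin. Fits either way round.
- lid_handle (a point): Middle of the lid's fixed handle, a bar along the lid's x: 100 long, 16 wide (y), 12 thick, open below between two end posts. This point is on the lid's z axis, 39 above the lid's origin; bar from z 33 to 45, plate top at z 15.
- clip_1 (a joint): Hinge angle, rad: 0 = open, the tab sticking out and 15 degrees above level; 1.83 = home, hanging straight down. Sprung with a dead centre at 1.35: below it the clip springs back open, beyond it it snaps home and stays. It takes at most about 2 N, pressed straight down 15 out from the hinge.
- clip_1_tip (a point): Middle of the outer edge of clip_1's orange tab, on the lid's +x end. Tab 30 long out from its hinge, 46 wide, 3.5 thick, with a catch 12 deep on its underside. The hinge line runs along that edge of the lid; its middle is at x = +89, y = 0, z = 11 in the lid's frame (mm).
- clip_2 (a joint): Hinge angle, rad: 0 = open, the tab sticking out and 15 degrees above level; 1.83 = home, hanging straight down. Sprung with a dead centre at 1.35: below it the clip springs back open, beyond it it snaps home and stays. It takes at most about 2 N, pressed straight down 15 out from the hinge.
- clip_2_tip (a point): Middle of the outer edge of clip_2's orange tab, on the lid's +y side. Tab 30 long out from its hinge, 60 wide, 3.5 thick, with a catch 12 deep on its underside. The hinge line runs along that edge of the lid; its middle is at x = 0, y = +69, z = 11 in the lid's frame (mm).
- clip_3 (a joint): Hinge angle, rad: 0 = open, the tab sticking out and 15 degrees above level; 1.83 = home, hanging straight down. Sprung with a dead centre at 1.35: below it the clip springs back open, beyond it it snaps home and stays. It takes at most about 2 N, pressed straight down 15 out from the hinge.
- clip_3_tip (a point): Middle of the outer edge of clip_3's orange tab, on the lid's -x end. Tab 30 long out from its hinge, 46 wide, 3.5 thick, with a catch 12 deep on its underside. The hinge line runs along that edge of the lid; its middle is at x = -89, y = 0, z = 11 in the lid's frame (mm).
- clip_4 (a joint): Hinge angle, rad: 0 = open, the tab sticking out and 15 degrees above level; 1.83 = home, hanging straight down. Sprung with a dead centre at 1.35: below it the clip springs back open, beyond it it snaps home and stays. It takes at most about 2 N, pressed straight down 15 out from the hinge.
- clip_4_tip (a point): Middle of the outer edge of clip_4's orange tab, on the lid's -y side. Tab 30 long out from its hinge, 60 wide, 3.5 thick, with a catch 12 deep on its underside. The hinge line runs along that edge of the lid; its middle is at x = 0, y = -69, z = 11 in the lid's frame (mm).
- wrench: Bystander: chrome adjustable wrench, about 205 x 55 x 13, lying flat; origin about its middle, underside.
- tape_roll: Bystander: roll of white plumber's tape on a blue-flanged spool, 65 diameter, 20 high; origin centre of underside.
- brass_nut: Bystander: brass-coloured compression nut, 38 across flats, 28 high; origin centre of underside.
- funnel: Bystander: small red silicone funnel standing on its wide mouth, 80 diameter, 75 high; origin centre of the mouth, below.
- paste_tin: Bystander: upright tin of jointing paste, 68 diameter, 62 high; origin centre of underside.
- copper_tee: Bystander: copper tee fitting, 72 x 53 x 28, lying flat; origin under its middle.

How it is judged:
By the outcome, as a careful person would: the job done as asked, in the order asked, and still so for the second after the job is handed in, with the robot touching nothing.
It also fails if it takes over 72 s, if anything falls off the work surface, if the arm or the gripper's body presses on something with over 40 N, if the wrist force passes 120 N, or if a joint passes its speed limit or range.

## Robot

A 6-joint arm with a two-finger parallel gripper is mounted at the origin on the work surface. World frame = base frame: x ahead of the robot, y to its left, z up, the work surface at z = 0. Lengths are in m, angles in rad, forces in N, time in s.
With the tool pointing down it reaches from about 0.15 to 0.775 m from the base axis. Payload 6.1 kg.
Tool frame: the origin (TCP) lies midway between the tips of the shut fingers; the grasp point (between the pads) lies 19 mm behind it; z points along the fingers, y is the line along which they close (so a half turn about z gives the same grasp; the last joint's range is limited). The gripper opens to 85 mm and grips with 20 to 120 N. Pads are 22 mm wide; open, the fingers measure 114 mm over their backs; the gripper's body (76 mm by 85 mm) begins 54 mm behind the grasp point. The pads swing forward as they close: fully open they stand 13 mm farther back than shut.
Start: joints at [1.34, 0.126, -0.04, 1.405, 0, 1.571], TCP at [0.12, 0.511, 0.231] pointing down, gripper open.
Joint ranges: [-2.72, 2.72], [-0.95, 1.95], [-1.27, 1.35], [-1.78, 2.02], [-1.46, 1.47], [-3.14, 3.14]. Speed limits (rad/s): [2.39, 2.39, 3.01, 3.14, 3.14, 3.14].

## Interface

Orientations are given as a unit quaternion [x, y, z, w].
In Python, from plant import r gives the robot as it stands.
- The arm moves only by the tool drive_effector, called after ">>>" as name(argument=value, ...), one argument or row to a line, values as JSON. Schema: {"type":"object","properties":{"increments":{"type":"string"},"squeeze":{"type":"number"},"only":{"type":"string"},"quiet":{"type":"boolean"},"lines":{"type":"string"}},"required":["increments"],"additionalProperties":false}. increments is a string of 1 to 20 rows, one to a line, with the numbers parted by commas; each row has 5 numbers: dx, dy, dz in normalised numbers (1 is 0.5 m), then a turn about the tool's z in parts of the range, where 1.0 means 4 rad, then the finger opening in m; each row is the pose to reach, as a shift and turn from the pose commanded when the call began, along the tool's axes at that moment; what a row does not reach only later rows make up. A row lasts 1/8 s, in which the tool goes at most 0.0625 m and 0.188 rad, less where a joint would pass 70% of its speed; a pose out of reach is approached as far as the arm can. The fingers move at their own pace and stop on an object; squeeze is the grip in N (left out, the last holds). Time passes only in rows, so rows that do not move let the fingers close. The tool returns the time, the measured TCP pose, the force, the opening and the grip force at its end. only (a regular expression) keeps the lines of the reply that match it, lines (a string "A,B") keeps lines A to B, and quiet returns only ok. A shift or turn number past 1, either way, is cut back to 1. Input that does not fit is refused with a message, and nothing moves.
- r.observe(): the state, without advancing time (a new reading comes with each control period).
- r.snapshot(name): name is "scene" or "side" or "wrist"; returns a dict with "img" (384x512x3 uint8, red, green, blue), "fov_y" (degrees; the focal length in pixels is half the picture's height over the tangent of half this angle, whatever the lens; pixels are square), "cx", "cy" (the principal point, pixels), "extrinsics" (4x4, takes a point from world to camera coordinates). Camera axes: x right, y down, z forward; pixel columns grow to the right and rows downward; lengths in m; the calibration is good to about 2 mm. A picture is of the moment at which its call begins. There is no depth.
- r.hand_in(): hands the job in; it is judged then, once.
The state is a dict: "t": time; "joint_positions": joint angles; "dq": joint speeds; "tau": joint torques, N m; "tcp_pos": TCP position; "eef_rot": TCP orientation; "ft_force": force on the tool from outside, world axes, zero at the start; "wrist_torque": the same for the moment, N m; "finger_gap": finger opening in m; "grasp_force": force on a finger pad.
Only numpy, scipy, OpenCV 4.12 (cv2) and the standard library are available. Lean on these libraries where they do the work, as an engineer would, in place of code of your own. Each camera call takes 0.05 s, during which the arm holds its last target. There are 200 camera calls.

## Working session

There is one attempt and no reset: what is moved stays moved. The work goes in short steps, Python scripts to look and compute and a tool call to move; the robot and the scene stay as the last step left them, time stands still between calls to the robot, and variables do not carry over. Pictures are saved under pics/ and viewed, at most 10 in all, crops included, and the job is handed in when it is done.

```bash
ls; mkdir -p pics; cat > h.py <<'E'
from plant import r
import numpy as np, cv2, pickle
def snap(n,f):
    s=r.snapshot(n); cv2.imwrite('pics/'+f+'.png',s['img'][:,:,::-1]); pickle.dump(s,open('pics/'+f+'.pkl','wb')); return s
def load(f): return pickle.load(open('pics/'+f+'.pkl','rb'))
def K(s):
    f=s['img'].shape[0]/2/np.tan(np.radians(s['fov_y'])/2); return np.array([[f,0,s['cx']],[0,f,s['cy']],[0,0,1]])
def proj(s,P):
    E=np.array(s['extrinsics']); p=(np.atleast_2d(P)@E[:3,:3].T+E[:3,3])@K(s).T; return p[:,:2]/p[:,2:]
def ray(s,uv):
    E=np.array(s['extrinsics']); d=E[:3,:3].T@np.linalg.inv(K(s))@[uv[0],uv[1],1]; return -E[:3,:3].T@E[:3,3],d
def onz(s,uv,z):
    c,d=ray(s,uv); return c+d*(z-c[2])/d[2]
E
python3 - <<'E'
from h import *
a=snap('scene','s0');b=snap('side','d0');c=snap('wrist','w0')
cv2.imwrite('pics/sd0.png',np.vstack([np.hstack([a['img'],b['img']])])[:,:,::-1][:, :, :])
for s in(a,b,c): print(s['fov_y'],s['cx'],s['cy'],ray(s,(256,192)))
print(r.observe())
im=np.hstack([a['img'],b['img']]); cv2.imwrite('pics/a.png',cv2.resize(a['img'],(800,600),interpolation=cv2.INTER_CUBIC)[:,:,::-1]);cv2.imwrite('pics/b.png',cv2.resize(b['img'],(800,600),interpolation=cv2.INTER_CUBIC)[:,:,::-1])
E
```

```text
pics
plant.py
47.72209184590642 245.80167919391153 188.17952294211165 (array([1.00739584, 0.68242749, 0.90995478]), array([-0.37068457, -0.56330088, -0.73886029]))
47.296232428371894 255.79066168277612 193.19633386336665 (array([ 0.54527402, -1.06216717,  0.7342135 ]), array([ 0.03249794,  0.85899495, -0.51095914]))
67.50147622382963 255.070183965984 187.79354948579854 (array([0.04491034, 0.52846364, 0.37294489]), array([ 0.30669503, -0.0704978 , -0.94931186]))
{'t': 0.15, 'joint_positions': array([ 1.34000034e+00,  1.26259981e-01, -4.03275048e-02,  1.40537081e+00,
       -1.67006901e-06,  1.57081826e+00]), 'dq': array([-0.00038814, -0.00042127,  0.00145794, -0.00054707,  0.0001624 ,
       -0.00267019]), 'tau': array([-1.18337630e-03, -4.36272955e+01,  3.53150010e+01,  1.36242632e-02,
       -9.45541842e-05,  1.49739400e-06]), 'tcp_pos': array([0.12003094, 0.51080444, 0.23071982]), 'eef_rot': array([ 1.15152918e-01,  9.93347607e-01, -5.77217746e-04, -6.60599905e-05]), 'ft_force': array([-0.54199299,  0.13188899,  0.16276956]), 'wrist_torque': array([-0.00360797, -0.02033904, -0.05588913]), 'grasp_force': 0.0, 'finger_gap': 0.08554832231962742}
```

View pics/a.png

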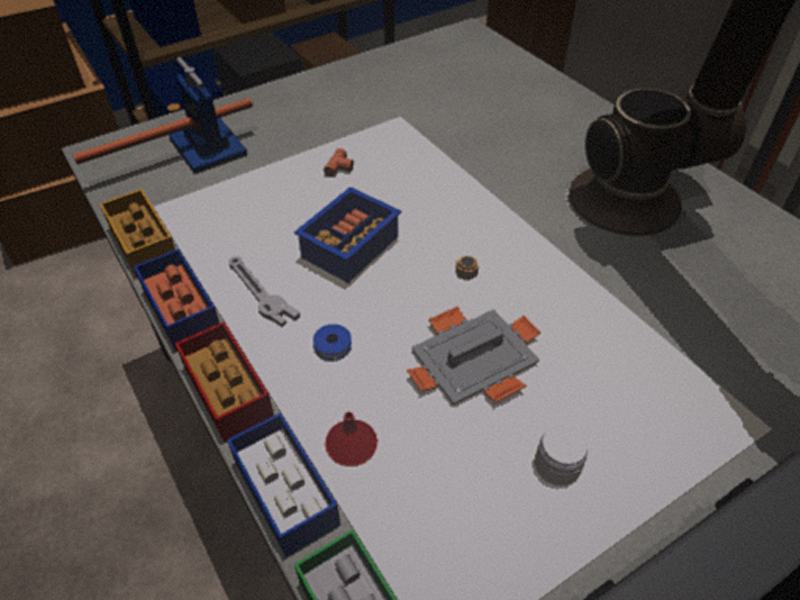

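View pics/b.png

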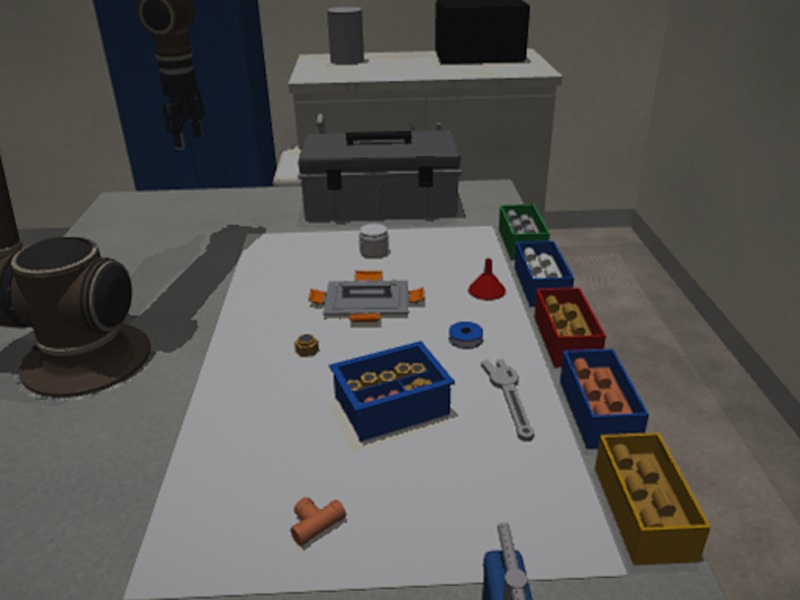

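The pictures show the lid in the scene view at about (475,350) and the box at (350,235). In the side view they are at (367,298) and (392,390). All clips are open. I'll enlarge these areas.

```bash
python3 - <<'E'
from h import *
a=load('s0')['img'];b=load('d0')['img']
def c(i,x,y): return cv2.resize(i[y:y+75,x:x+100],(400,300),interpolation=cv2.INTER_CUBIC)
m=np.vstack([np.hstack([c(a,254,190),c(a,180,113)]),np.hstack([c(b,185,150),c(b,205,215)])])
m=np.clip(m.astype(float)*1.5,0,255).astype(np.uint8)
cv2.imwrite('pics/m.png',m[:,:,::-1])
E
```

```text
(no output)
```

View pics/m.png

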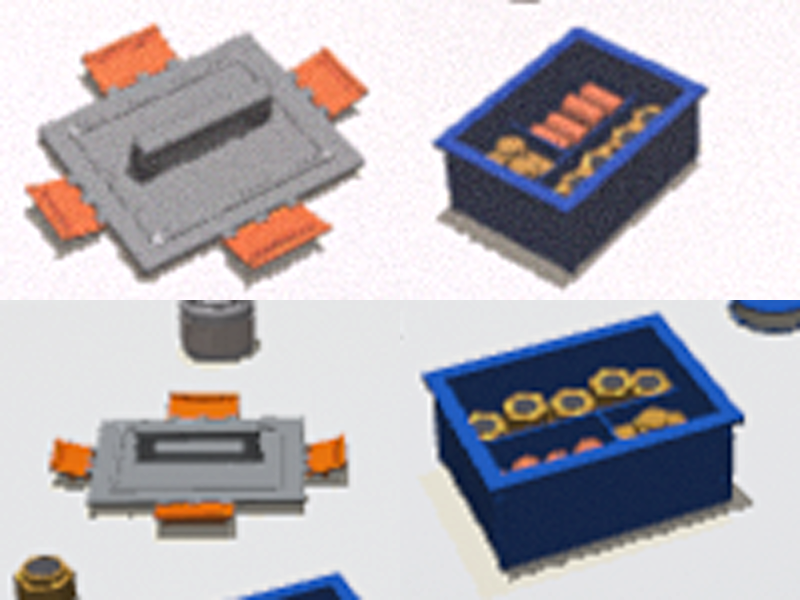

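Box flange corners:
- Scene crop: (577,27), (709,92), (566,211), (433,145).
- Side crop: (421,375), (657,314), (745,418), (497,491).

Lid plate-top corners:
- Scene crop: (249,33), (367,163), (146,268), (38,128).
- Side crop: (105,420), (305,418), (303,500), (90,500).

I'll fit both, using free heights as a check.

```bash
python3 - <<'E'
from h import *
from scipy.optimize import least_squares
A,B=load('s0'),load('d0')
def px(L,ox,oy,x0,y0): return np.array([[x0+(x-ox+.5)/4-.5,y0+(y-oy+.5)/4-.5] for x,y in L])
bs=px([(577,27),(709,92),(566,211),(433,145)],400,0,180,113)
bd=px([(421,375),(657,314),(745,418),(497,491)],400,300,205,215)
ls=px([(249,33),(367,163),(146,268),(38,128)],0,0,254,190)
ld=px([(105,420),(305,418),(303,500),(90,500)],0,300,185,150)
for n,s,d,L,W in(('box',bs,bd,.166,.126),('lid',ls,ld,.17,.13)):
  best=None
  for k in range(4):
    P=[]
    dd=np.roll(d,k,0)
    for u,v in zip(s,dd):
      c1,d1=ray(A,u);c2,d2=ray(B,v)
      t=np.linalg.lstsq(np.c_[d1,-d2],c2-c1,rcond=None)[0]; P.append((c1+d1*t[0]+c2+d2*t[1])/2)
    P=np.array(P); e=np.abs(proj(A,P)-s).max()+np.abs(proj(B,P)-dd).max()
    if best is None or e<best[0]: best=(e,P,dd)
  e,P,dd=best; print(n,'tri err',e.round(2)); print(P.round(4), np.linalg.norm(P-np.roll(P,1,0),axis=1).round(4))
  for m in range(2):
    C=np.roll(np.array([[-1,-1],[-1,1],[1,1],[1,-1]])*[L/2,W/2],m,0)
    for h0 in(0,np.pi/2):
     for fl in(1,-1):
      C2=C*[1,fl]
      def mod(p):
        c,si=np.cos(p[3]),np.sin(p[3]); return np.c_[C2@np.array([[c,si],[-si,c]])+p[:2],np.full(4,p[2])]
      f=lambda p:np.r_[(proj(A,mod(p))-s).ravel(),(proj(B,mod(p))-dd).ravel()]
      o=least_squares(f,np.r_[P.mean(0),h0]); print(o.x.round(4),'rms',np.sqrt(np.mean(o.fun**2)).round(2)) if o.cost<15 else 0
E
```

```text
box tri err 1.78
[[ 0.507  -0.2643  0.0725]
 [ 0.4599 -0.1458  0.0708]
 [ 0.6148 -0.091   0.074 ]
 [ 0.6605 -0.2049  0.0718]] [0.1646 0.1275 0.1643 0.1227]
[ 0.5608 -0.1766  0.0723  0.3699] rms 0.58
[ 0.5608 -0.1766  0.0723  0.3699] rms 0.58
lid tri err 1.33
[[0.4352 0.1094 0.0168]
 [0.4415 0.238  0.0166]
 [0.6093 0.2266 0.0182]
 [0.6016 0.0989 0.0158]] [0.1667 0.1287 0.1681 0.128 ]
[ 0.5215  0.1682  0.0169 -0.0579] rms 0.56
[ 0.5215  0.1682  0.0169 -0.0579] rms 0.56
```

The rows are not in the units I measure in: shifts go in shares of 0.5 m and turns go in shares of 4 rad. I convert before sending: -0.469 m is -0.938, -0.242 m is -0.484, -0.173 rad is -0.0433.

>>> drive_effector(
  increments="-0.3,-0.16,0,-0.015,0.085\n-0.6,-0.32,0,-0.03,0.085\n-0.938,-0.484,0,-0.0433,0.085\n-0.938,-0.484,0,-0.0433,0.085\n-0.938,-0.484,0,-0.0433,0.085\n-0.938,-0.484,0,-0.0433,0.085\n-0.938,-0.484,0,-0.0433,0.085\n-0.938,-0.484,0,-0.0433,0.085\n-0.938,-0.484,0,-0.0433,0.085\n-0.938,-0.484,0,-0.0433,0.085\n-0.938,-0.484,0,-0.0433,0.085\n-0.938,-0.484,0,-0.0433,0.085\n-0.938,-0.484,0,-0.0433,0.085",
  squeeze=60,
)

```text
t: 1.78
tcp_pos: [0.5206, 0.169, 0.2316]
eef_rot: [0.028, 1.0, 0.0, 0.0]
ft_force: [0.4, -0.6, -0.1]
finger_gap: 0.085
grasp_force: 0.0
```

```bash
python3 - <<'E'
from h import *
s=snap('wrist','w1'); o=r.observe(); print(o['joint_positions'],o['tcp_pos'])
from scipy.spatial.transform import Rotation as R
print(R.from_quat(o['eef_rot']).as_matrix().round(4))
cv2.imwrite('pics/w1b.png',cv2.resize(np.clip(s['img']*1.4,0,255).astype(np.uint8),(800,600),interpolation=cv2.INTER_CUBIC)[:,:,::-1])
E
```

```text
[3.13617904e-01 1.68363948e-01 1.08190314e-02 1.41281902e+00
 6.95560282e-05 3.69992882e-01] [0.52077457 0.16891989 0.23158283]
[[-9.984e-01  5.630e-02  4.000e-04]
 [ 5.630e-02  9.984e-01  2.000e-04]
 [-4.000e-04  2.000e-04 -1.000e+00]]
```

View pics/w1b.png

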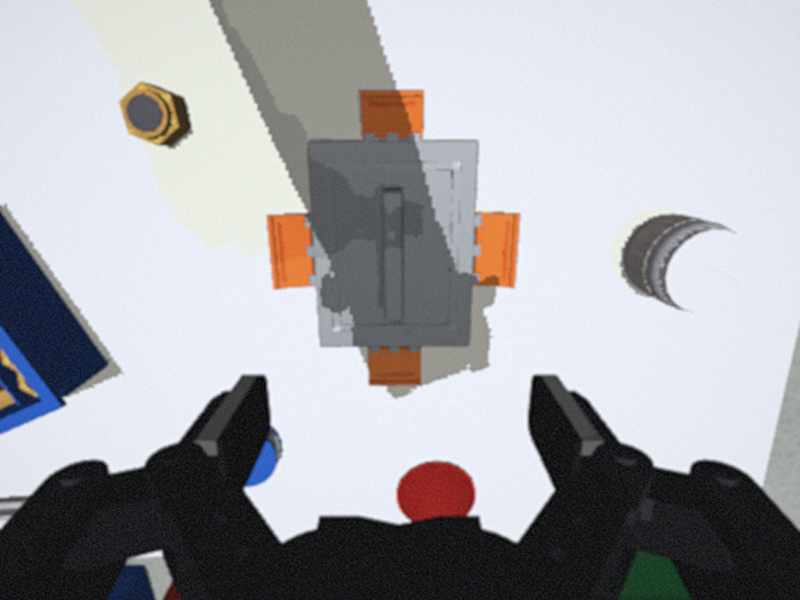

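The wrist view shows the lid plate corners at (307,141), (478,140), (472,345) and (320,346). The handle bar top runs from (393,188) to (394,322). Next I'll look at the box the same way.

Scaled: -0.343 m is -0.686, -0.06 m is -0.12, -0.428 rad is -0.107.

>>> drive_effector(
  increments="-0.12,-0.686,0,-0.107,0.085\n-0.12,-0.686,0,-0.107,0.085\n-0.12,-0.686,0,-0.107,0.085\n-0.12,-0.686,0,-0.107,0.085\n-0.12,-0.686,0,-0.107,0.085\n-0.12,-0.686,0,-0.107,0.085\n-0.12,-0.686,0,-0.107,0.085\n-0.12,-0.686,0,-0.107,0.085\n-0.12,-0.686,0,-0.107,0.085",
)

```text
t: 2.95
tcp_pos: [0.5614, -0.1763, 0.2316]
eef_rot: [-0.185, 0.983, 0.0, 0.0]
ft_force: [0.5, 0.0, 0.4]
finger_gap: 0.085
grasp_force: 0.0
```

```bash
python3 - <<'E'
from h import *
s=snap('wrist','w2'); o=r.observe(); print(o['joint_positions'],o['tcp_pos'])
from scipy.spatial.transform import Rotation as R
print(R.from_quat(o['eef_rot']).as_matrix().round(4))
cv2.imwrite('pics/w2b.png',cv2.resize(np.clip(s['img']*1.4,0,255).astype(np.uint8),(800,600),interpolation=cv2.INTER_CUBIC)[:,:,::-1])
E
```

```text
[-3.04276348e-01  2.47818419e-01  1.09287187e-01  1.43202862e+00
  1.51765100e-04 -6.76517676e-01] [ 0.56141791 -0.17625396  0.23158117]
[[-9.315e-01 -3.637e-01  3.000e-04]
 [-3.637e-01  9.315e-01  1.000e-04]
 [-3.000e-04 -0.000e+00 -1.000e+00]]
```

View pics/w2b.png

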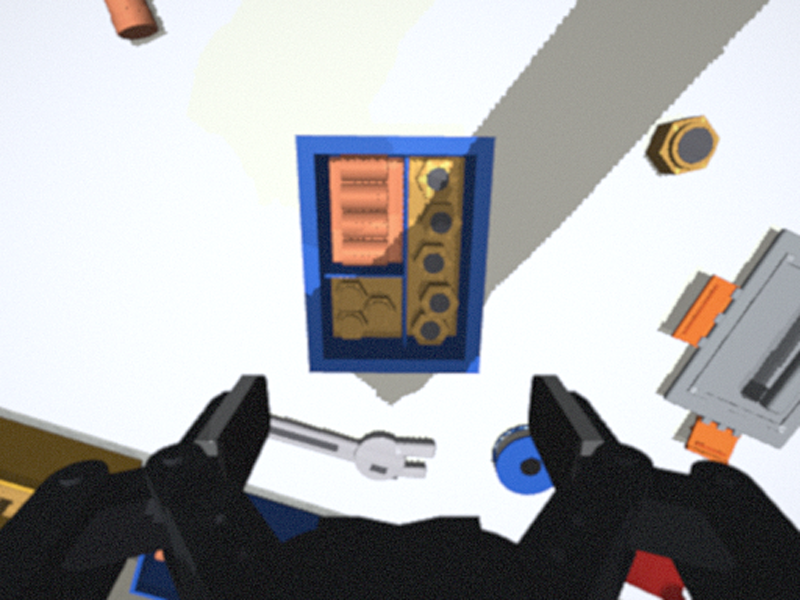

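The box flange corners are at (296,135), (496,136), (479,373) and (310,371), square to the tool. Now I'll fit each pose in the wrist frames.

```bash
python3 - <<'E'
from h import *
from scipy.optimize import least_squares
def q(L): return (np.array(L,float)+.5)*.64-.5
for n,f,pts,L,W,z,p0 in (('lid','w1',[(307,141),(478,140),(472,345),(320,346)],.17,.13,.015,[.5215,.168,-.057]),('box','w2',[(296,135),(496,136),(479,373),(310,371)],.166,.126,.072,[.561,-.177,.37])):
  s=load(f); C=np.array([[-1,-1],[-1,1],[1,1],[1,-1]])*[L/2,W/2]
  def mod(p,z):
    c,si=np.cos(p[2]),np.sin(p[2]); return np.c_[C@np.array([[c,si],[-si,c]])+p[:2],np.full(4,z)]
  o=least_squares(lambda p:(proj(s,mod(p,z))-q(pts)).ravel(),p0)
  o2=least_squares(lambda p:(proj(s,mod(p,p[3]))-q(pts)).ravel(),p0+[z])
  print(n,o.x.round(4),np.abs(o.fun).max().round(2),'free z',o2.x.round(4),np.abs(o2.fun).max().round(2))
s=load('w1')
for u in [(393,188),(394,322)]: print('bar',onz(s,q([u])[0],.045).round(4))
E
```

```text
lid [ 0.5195  0.1652 -0.0452] 1.05 free z [ 0.5196  0.1652 -0.0452  0.0141] 1.17
box [ 0.5585 -0.1801  0.3639] 0.52 free z [ 0.5583 -0.1801  0.3639  0.0731] 0.29
bar [0.4678 0.1676 0.045 ]
bar [0.5702 0.1623 0.045 ]
```

Scaled: 0.3344 m is 0.6688, 0.13 m is 0.26, 0.424 rad is 0.106.

>>> drive_effector(
  increments="-0.1732,0.6688,0,0.106,0.06\n-0.1732,0.6688,0,0.106,0.06\n-0.1732,0.6688,0.04,0.106,0.06\n-0.1732,0.6688,0.1,0.106,0.06\n-0.1732,0.6688,0.2,0.106,0.06\n-0.1732,0.6688,0.26,0.106,0.06\n-0.1732,0.6688,0.3,0.106,0.06\n-0.1732,0.6688,0.34,0.106,0.06\n-0.1732,0.6688,0.38,0.106,0.06\n-0.1732,0.6688,0.406,0.106,0.06\n-0.1732,0.6688,0.419,0.106,0.06\n-0.1732,0.6688,0.419,0.106,0.06",
  squeeze=40,
)

```text
t: 4.5
tcp_pos: [0.5211, 0.1655, 0.0219]
eef_rot: [0.027, 1.0, 0.0, -0.0]
ft_force: [0.1, -0.0, -0.1]
finger_gap: 0.0601
grasp_force: 0.0
```

>>> drive_effector(
  increments="0,0,0,0,0.03\n0,0,0,0,0.02\n0,0,0,0,0.01\n0,0,0,0,0\n0,0,0,0,0\n0,0,0,0,0\n0,0,0,0,0",
  squeeze=40,
)

```text
t: 5.38
tcp_pos: [0.5216, 0.1654, 0.0224]
eef_rot: [0.027, 1.0, 0.0, 0.001]
ft_force: [-1.7, -0.3, 6.3]
finger_gap: 0.0154
grasp_force: 41.1
```

Scaled: -0.16 m is -0.32, -0.14 m is -0.28.

>>> drive_effector(
  increments="0,0,-0.02,0,0\n0,0,-0.06,0,0\n0,0,-0.12,0,0\n0,0,-0.2,0,0\n0,0,-0.28,0,0\n0,0,-0.32,0,0\n0,0,-0.32,0,0",
)

```text
t: 6.25
tcp_pos: [0.5218, 0.1657, 0.1834]
eef_rot: [0.027, 1.0, 0.0, 0.001]
ft_force: [0.1, -0.4, -2.9]
finger_gap: 0.0154
grasp_force: 40.2
```

```bash
python3 - <<'E'
from h import *
from scipy.spatial.transform import Rotation as R
o=r.observe(); print(o['tcp_pos'],R.from_quat(o['eef_rot']).as_matrix().round(4),o['ft_force'],o['wrist_torque'])
a=snap('scene','s3');b=snap('side','d3')
p=o['tcp_pos']-[0,0,.007]
ua,ub=proj(a,p)[0],proj(b,p)[0]; print(ua,ub)
def c(s,u):
  x,y=int(u[0])-50,int(u[1])-37; print(x,y); return cv2.resize(s['img'][y:y+75,x:x+100],(400,300),interpolation=cv2.INTER_CUBIC)
m=np.hstack([c(a,ua),c(b,ub)]); m=np.clip(m*1.6,0,255).astype(np.uint8)
cv2.imwrite('pics/m3.png',m[:,:,::-1])
E
```

```text
[0.52182726 0.16566343 0.18335447] [[-9.985e-01  5.380e-02  2.600e-03]
 [ 5.380e-02  9.986e-01  9.000e-04]
 [-2.500e-03  1.100e-03 -1.000e+00]] [ 0.11146743 -0.43452053 -2.85975269] [ 0.0523366  -0.04800897 -0.00442161]
[308.29862305 182.97872934] [232.31139539 144.2660418 ]
258 145
182 107
```

View pics/m3.png

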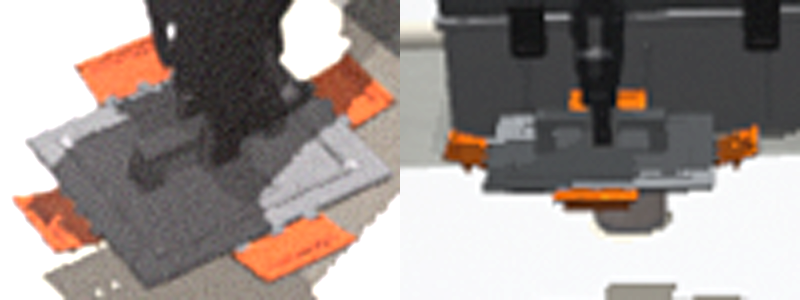

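The lid hangs level with all clips open. Plate corners in the scene crop are left (27,138), bottom (149,281) and right (392,176). In the side crop they are bl (485,180), br (713,180), tr (713,115) and tl (497,115). I'll fit these to find where the lid sits relative to the TCP and the fixed-camera bias.

```bash
python3 - <<'E'
from h import *
from scipy.optimize import least_squares
a,b=load('s3'),load('d3')
f=lambda L,ox,x0,y0:np.array([[x0+(x-ox+.5)/4-.5,y0+(y+.5)/4-.5] for x,y in L])
S=f([(27,138),(149,281),(392,176)],0,258,145); D=f([(485,180),(713,180),(713,115),(497,115)],400,182,107)
H=np.array([.085,.065]); CS=np.array([[1,-1],[1,1],[-1,1]])*H; CD=np.array([[-1,-1],[1,-1],[1,1],[-1,1]])*H
def m(p,C):
  c,s=np.cos(p[3]),np.sin(p[3]); return np.c_[C@np.array([[c,s],[-s,c]])+p[:2],np.full(len(C),p[2])]
g=lambda p:np.r_[(proj(a,m(p,CS))-S).ravel(),(proj(b,m(p,CD))-D).ravel()]
o=least_squares(g,[.52,.165,.176,-.05]);print(o.x.round(4),g(o.x).round(2))
E
```

```text
[ 0.5211  0.1693  0.1785 -0.0556] [-0.65 -0.27 -0.49  1.35  0.92 -1.   -1.01  1.01 -0.06  0.47  0.01 -0.97
  0.68 -0.44]
```

Scaled: -0.3427 m is -0.6854, -0.16 m is -0.32, -0.422 rad is -0.1055.

>>> drive_effector(
  increments="-0.02,-0.1,0,-0.015,0\n-0.04,-0.2,0,-0.03,0\n-0.06,-0.32,0,-0.05,0\n-0.08,-0.44,0,-0.07,0\n-0.1,-0.56,0,-0.0875,0\n-0.11,-0.64,0,-0.0975,0\n-0.1154,-0.676,0,-0.1055,0\n-0.1154,-0.6854,0,-0.1055,0\n-0.1154,-0.6854,0.04,-0.1055,0\n-0.1154,-0.6854,0.08,-0.1055,0\n-0.1154,-0.6854,0.12,-0.1055,0\n-0.1154,-0.6854,0.136,-0.1055,0\n-0.1154,-0.6854,0.14,-0.1055,0\n-0.1154,-0.6854,0.14,-0.1055,0",
)

```text
t: 8.1
tcp_pos: [0.5606, -0.1797, 0.1123]
eef_rot: [-0.183, 0.983, -0.0, 0.0]
ft_force: [0.7, 0.3, -2.9]
finger_gap: 0.0153
grasp_force: 40.1
```

```bash
python3 - <<'E'
from h import *
from scipy.spatial.transform import Rotation as R
o=r.observe(); print(o['tcp_pos'],R.from_quat(o['eef_rot']).as_matrix().round(4),o['ft_force'],o['wrist_torque'])
a=snap('scene','s4');b=snap('side','d4');w=snap('wrist','w4')
p=o['tcp_pos']-[0,0,.02]
def c(s,u):
  x,y=int(u[0])-50,int(u[1])-37; print(x,y); return cv2.resize(s['img'][y:y+75,x:x+100],(400,300),interpolation=cv2.INTER_CUBIC)
m=np.vstack([np.hstack([c(a,proj(a,p)[0]),c(b,proj(b,p)[0])]),np.hstack([cv2.resize(w['img'][40:280,90:410],(400,300)),np.zeros((300,400,3),np.uint8)])]); m=np.clip(m*1.6,0,255).astype(np.uint8)
cv2.imwrite('pics/m4.png',m[:,:,::-1])
E
```

```text
[ 0.5605955  -0.17972087  0.11229229] [[-9.329e-01 -3.602e-01  6.000e-04]
 [-3.602e-01  9.329e-01 -2.000e-04]
 [-5.000e-04 -4.000e-04 -1.000e+00]] [ 0.73729496  0.3412088  -2.85410958] [ 0.04030759  0.00383531 -0.00756223]
171 98
199 195
```

View pics/m4.png

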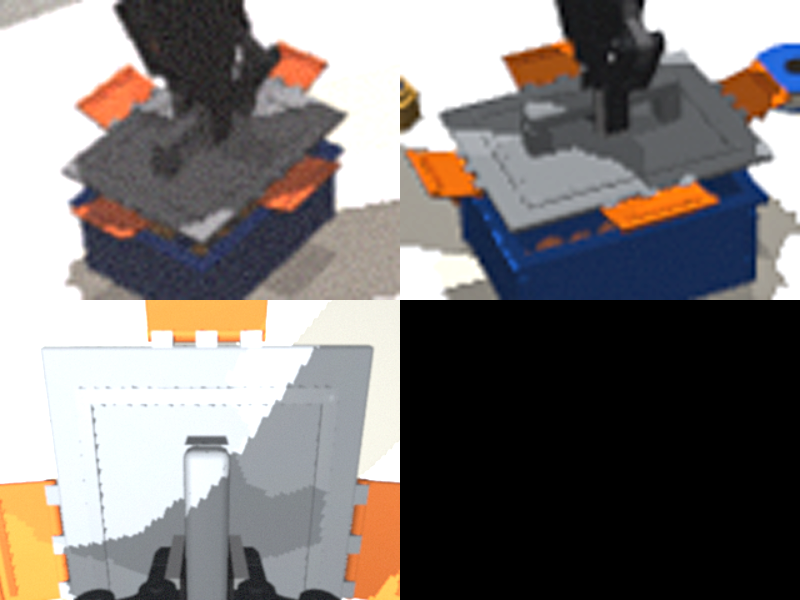

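The lid is level above the box and square to it. Plate corners in the scene crop are (65,168), (345,115) and (205,237). In the side crop they are (441,115), (508,222) and (773,157). I'll compare these with the box fit from the same cameras.

```bash
python3 - <<'E'
from h import *
from scipy.optimize import least_squares
a,b=load('s4'),load('d4')
f=lambda L,ox,x0,y0:np.array([[x0+(x-ox+.5)/4-.5,y0+(y+.5)/4-.5] for x,y in L])
S=f([(65,168),(345,115),(205,237)],0,171,98); D=f([(441,115),(508,222),(773,157)],400,199,195)
H=np.array([.085,.065]); CS=np.array([[1,-1],[-1,1],[1,1]])*H; CD=np.array([[-1,1],[-1,-1],[1,-1]])*H
def m(p,C):
  c,s=np.cos(p[3]),np.sin(p[3]); return np.c_[C@np.array([[c,s],[-s,c]])+p[:2],np.full(len(C),p[2])]
g=lambda p:np.r_[(proj(a,m(p,CS))-S).ravel(),(proj(b,m(p,CD))-D).ravel()]
o=least_squares(g,[.56,-.177,.105,.37]);print(o.x.round(4),g(o.x).round(2), 'box fixed-cam .5608 -.1766 .370')
E
```

```text
[ 0.5594 -0.1766  0.1062  0.3688] [-1.51  0.16  0.85 -0.65 -0.69  1.3  -1.23 -1.14  0.01  1.51 -0.24 -0.78] box fixed-cam .5608 -.1766 .370
```

Scaled: 0.022 m is 0.044, -0.0005 m is -0.001.

>>> drive_effector(
  increments="-0.001,0,0.008,0,0\n-0.001,0,0.016,0,0\n-0.001,0,0.024,0,0\n-0.001,0,0.032,0,0\n-0.001,0,0.038,0,0\n-0.001,0,0.042,0,0\n-0.001,0,0.044,0,0\n-0.001,0,0.044,0,0",
)

```text
t: 9.25
tcp_pos: [0.5608, -0.1798, 0.0898]
eef_rot: [-0.183, 0.983, -0.0, 0.0]
ft_force: [0.9, 0.4, -2.2]
finger_gap: 0.0149
grasp_force: 40.2
```

Scaled: 0.004 m is 0.008, 0.003 m is 0.006.

>>> drive_effector(
  increments="0,0,0.002,0,0\n0,0,0.004,0,0\n0,0,0.006,0,0\n0,0,0.008,0,0\n0,0,0.008,0,0",
)

```text
t: 9.88
tcp_pos: [0.5607, -0.1797, 0.0857]
eef_rot: [-0.183, 0.983, 0.0, -0.0]
ft_force: [-0.0, -0.1, -2.5]
finger_gap: 0.015
grasp_force: 40.2
```

Scaled: 0.002 m is 0.004, 0.0015 m is 0.003.

>>> drive_effector(
  increments="0,0,0.002,0,0\n0,0,0.003,0,0\n0,0,0.004,0,0\n0,0,0.004,0,0",
)

```text
t: 10.38
tcp_pos: [0.5608, -0.1798, 0.0855]
eef_rot: [-0.183, 0.983, -0.0, 0.001]
ft_force: [-3.6, 1.3, 8.1]
finger_gap: 0.015
grasp_force: 41.6
```

Scaled: -0.12 m is -0.24, -0.08 m is -0.16.

>>> drive_effector(
  increments="0,0,-0.003,0,0.015\n0,0,-0.003,0,0.03\n0,0,-0.003,0,0.045\n0,0,-0.003,0,0.06\n0,0,-0.003,0,0.06\n0,0,-0.06,0,0.06\n0,0,-0.16,0,0.04\n0,0,-0.24,0,0\n0,0,-0.24,0,0\n0,0,-0.24,0,0",
)

```text
t: 11.62
tcp_pos: [0.5607, -0.1797, 0.2032]
eef_rot: [-0.183, 0.983, 0.0, -0.0]
ft_force: [-0.6, 0.1, -0.7]
finger_gap: 0.0
grasp_force: 0.0
```

```bash
python3 - <<'E'
from h import *
from scipy.spatial.transform import Rotation as R
o=r.observe(); print(o['tcp_pos'],R.from_quat(o['eef_rot']).as_matrix().round(4))
a=snap('scene','s5');b=snap('side','d5');w=snap('wrist','w5')
p=[.561,-.18,.07]
def c(s,u):
  x,y=int(u[0])-50,int(u[1])-37; print(x,y); return cv2.resize(s['img'][y:y+75,x:x+100],(400,300),interpolation=cv2.INTER_CUBIC)
m=np.vstack([np.hstack([c(a,proj(a,p)[0]),c(b,proj(b,p)[0])]),np.hstack([cv2.resize(w['img'][40:280,90:410],(400,300)),np.zeros((300,400,3),np.uint8)])]); m=np.clip(m*1.6,0,255).astype(np.uint8)
cv2.imwrite('pics/m5.png',m[:,:,::-1])
E
```

```text
[ 0.56065541 -0.17972709  0.20322999] [[-9.330e-01 -3.599e-01 -4.000e-04]
 [-3.599e-01  9.330e-01  2.000e-04]
 [ 3.000e-04  3.000e-04 -1.000e+00]]
171 104
199 203
```

View pics/m5.png

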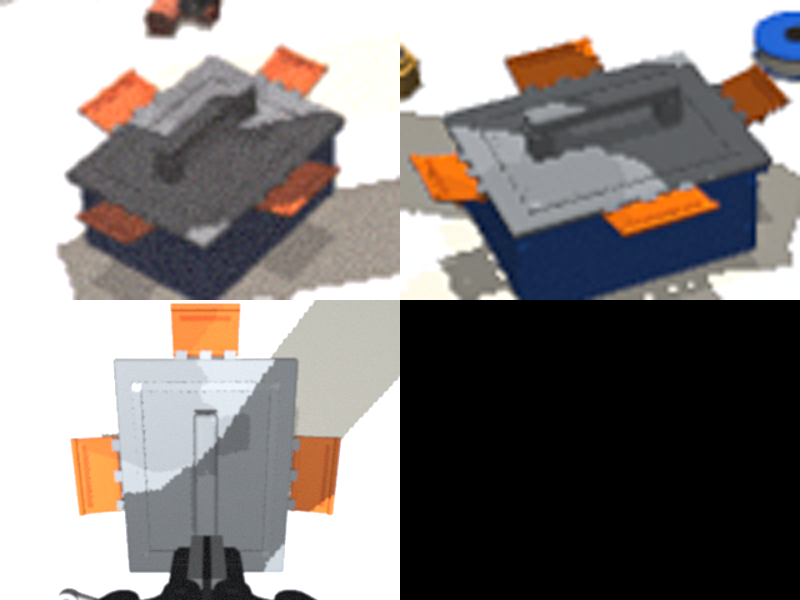

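The lid is flush on the flange all round with all four clips open. In the wrist crop, the plate corners are at (115,360), (298,360), (285,571) and (130,571). I'll fit the lid centre and work out the tool shifts to each clip.

```bash
python3 - <<'E'
from h import *
from scipy.optimize import least_squares
from scipy.spatial.transform import Rotation as R
s=load('w5'); o=r.observe()
q=np.array([[90+(x+.5)/1.25-.5,40+(y-300+.5)/1.25-.5] for x,y in [(115,360),(298,360),(285,571),(130,571)]])
C=np.array([[-1,-1],[-1,1],[1,1],[1,-1]])*[.085,.065]
def m(p):
  c,si=np.cos(p[2]),np.sin(p[2]); return np.c_[C@np.array([[c,si],[-si,c]])+p[:2],np.full(4,p[3])]
f=least_squares(lambda p:(proj(s,m(p))-q).ravel(),[.56,-.18,.36,.078]); print(f.x.round(4),f.fun.round(1))
M=R.from_quat(o['eef_rot']).as_matrix(); print((M.T@(np.r_[f.x[:2],.2]-o['tcp_pos'])).round(4))
E
```

```text
[ 0.5594 -0.1792  0.3714  0.0752] [ 0.   0.   0.3 -0.4 -1.   0.   0.7  0.5]
[0.0005 0.0006 0.0022]
```

Scaled: 0.154 m is 0.308, -0.105 m is -0.21.

>>> drive_effector(
  increments="-0.1,0,0,0,0\n-0.21,0,0.04,0,0\n-0.21,0,0.12,0,0\n-0.21,0,0.2,0,0\n-0.21,0,0.22,0,0\n-0.21,0,0.24,0,0\n-0.21,0,0.254,0,0\n-0.21,0,0.268,0,0\n-0.21,0,0.282,0,0\n-0.21,0,0.296,0,0\n-0.21,0,0.308,0,0\n-0.21,0,0.308,0,0",
)

```text
t: 13.28
tcp_pos: [0.6582, -0.1419, 0.0488]
eef_rot: [-0.183, 0.983, 0.0, -0.001]
ft_force: [0.1, 0.1, 0.9]
finger_gap: -0.0001
grasp_force: 0.0
```

Scaled: 0.212 m is 0.424, -0.09 m is -0.18.

>>> drive_effector(
  increments="0,0,-0.1,0,0\n0,0,-0.2,0,0\n0.1,0,-0.2,0,0\n0.2,0,-0.2,0,0\n0.32,0,-0.2,0,0\n0.42,0,-0.2,0,0\n0.424,0,-0.18,0,0\n0.424,0,-0.12,0,0\n0.424,0,-0.09,0,0\n0.424,0,-0.07,0,0\n0.424,0,-0.054,0,0\n0.424,0,-0.04,0,0\n0.424,0,-0.026,0,0\n0.424,0,-0.012,0,0\n0.424,0,0,0,0\n0.424,0,0,0,0",
)

```text
t: 15.28
tcp_pos: [0.4605, -0.2181, 0.0491]
eef_rot: [-0.183, 0.983, 0.0, -0.0]
ft_force: [0.1, 0.3, 0.2]
finger_gap: -0.0002
grasp_force: 0.0
```

>>> drive_effector(
  increments="0,0,-0.1,0,0\n0,0,-0.2,0,0\n0,0,-0.28,0,0\n0,0,-0.28,0,0",
)

```text
t: 15.78
tcp_pos: [0.4627, -0.2191, 0.1936]
eef_rot: [-0.183, 0.983, -0.002, 0.003]
ft_force: [0.2, -0.2, 0.0]
finger_gap: -0.0
grasp_force: 0.0
```

```bash
python3 - <<'E'
from h import *
a=snap('scene','s6');b=snap('side','d6')
p=[.561,-.18,.07]
def c(s,u):
  x,y=int(u[0])-50,int(u[1])-37; return cv2.resize(s['img'][y:y+75,x:x+100],(400,300),interpolation=cv2.INTER_CUBIC)
m=np.hstack([c(a,proj(a,p)[0]),c(b,proj(b,p)[0])]); m=np.clip(m*1.6,0,255).astype(np.uint8)
cv2.imwrite('pics/m6.png',m[:,:,::-1])
E
```

```text
(no output)
```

View pics/m6.png

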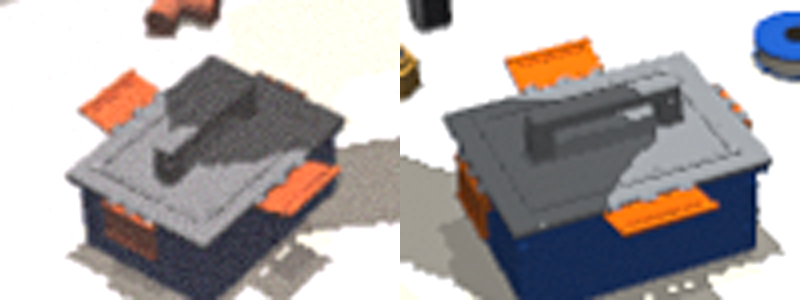

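Clips 1 (crop (130,230)) and 3 (crop (735,105)) hang straight down, and the lid is unmoved. For the long-side clips I'll turn the tool 90°.

Scaled: 0.14 m is 0.28, -0.106 m is -0.212, 1.571 rad is 0.3928.

>>> drive_effector(
  increments="-0.04,0.02,0,0.045,0\n-0.1,0.06,0,0.09,0\n-0.16,0.12,0,0.135,0\n-0.212,0.172,0,0.18,0\n-0.212,0.172,0,0.225,0\n-0.212,0.172,0,0.27,0\n-0.212,0.172,0,0.315,0\n-0.212,0.172,0,0.36,0\n-0.212,0.172,0,0.3928,0\n-0.212,0.172,0.06,0.3928,0\n-0.212,0.172,0.14,0.3928,0\n-0.212,0.172,0.19,0.3928,0\n-0.212,0.172,0.21,0.3928,0\n-0.212,0.172,0.224,0.3928,0\n-0.212,0.172,0.238,0.3928,0\n-0.212,0.172,0.252,0.3928,0\n-0.212,0.172,0.266,0.3928,0\n-0.212,0.172,0.28,0.3928,0\n-0.212,0.172,0.28,0.3928,0",
)

```text
t: 18.25
tcp_pos: [0.5285, -0.0998, 0.049]
eef_rot: [0.566, 0.825, -0.0, -0.001]
ft_force: [-0.1, 0.1, 0.0]
finger_gap: 0.0002
grasp_force: 0.0
```

>>> drive_effector(
  increments="0,0,-0.1,0,0\n0,0,-0.2,0,0\n0,0,-0.2,0,0",
)

```text
t: 18.62
tcp_pos: [0.5314, -0.1004, 0.1544]
eef_rot: [0.566, 0.825, 0.002, 0.004]
ft_force: [0.2, -0.2, -0.1]
finger_gap: 0.0001
grasp_force: 0.0
```

```bash
python3 - <<'E'
from h import *
from scipy.spatial.transform import Rotation as R
o=r.observe(); M=R.from_quat(o['eef_rot']).as_matrix(); print(M.round(3), o['joint_positions'].round(2))
c=np.array([.5600,-.1796]); y=np.array([-np.sin(.3685),np.cos(.3685)])
for k in(1,-1): print((M.T@(np.r_[c+k*.086*y,o['tcp_pos'][2]]-o['tcp_pos'])).round(4))
E
```

```text
[[-0.36   0.933  0.008]
 [ 0.933  0.36  -0.001]
 [-0.004  0.007 -1.   ]] [-0.19  0.16 -0.17  1.23  0.    1.02]
[ 0.0018 -0.0019 -0.    ]
[-0.1702 -0.0018  0.0007]
```

The rows are not in the units I measure in: shifts go in shares of 0.5 m and turns go in shares of 4 rad. I convert before sending: -0.172 m is -0.344, -0.05 m is -0.1.

>>> drive_effector(
  increments="-0.1,0,0,0,0\n-0.2,0,0,0,0\n-0.3,0,0,0,0\n-0.344,0,0,0,0\n-0.344,0,0.06,0,0\n-0.344,0,0.11,0,0\n-0.344,0,0.13,0,0\n-0.344,0,0.144,0,0\n-0.344,0,0.158,0,0\n-0.344,0,0.172,0,0\n-0.344,0,0.186,0,0\n-0.344,0,0.2,0,0\n-0.344,0,0.2,0,0",
)

```text
t: 20.25
tcp_pos: [0.5902, -0.2601, 0.0488]
eef_rot: [0.566, 0.825, -0.0, -0.001]
ft_force: [0.2, 0.0, -0.0]
finger_gap: -0.0003
grasp_force: 0.0
```

>>> drive_effector(
  increments="0,0,-0.1,0,0\n0,0,-0.2,0,0\n0,0,-0.3,0,0\n0,0,-0.36,0,0\n0,0,-0.36,0,0\n0,0,-0.36,0,0",
)

```text
t: 21.0
tcp_pos: [0.5906, -0.2603, 0.2288]
eef_rot: [0.566, 0.825, -0.0, -0.001]
ft_force: [0.5, -0.1, -0.1]
finger_gap: -0.0
grasp_force: 0.0
```

```bash
python3 - <<'E'
from h import *
a=snap('scene','s7');b=snap('side','d7');w=snap('wrist','w7')
p=[.561,-.18,.07]
def c(s,u):
  x,y=int(u[0])-50,int(u[1])-37; return cv2.resize(s['img'][y:y+75,x:x+100],(400,300),interpolation=cv2.INTER_CUBIC)
full=cv2.resize(a['img'],(400,300))
m=np.vstack([np.hstack([c(a,proj(a,p)[0]),c(b,proj(b,p)[0])]),np.hstack([cv2.resize(w['img'],(400,300)),full])]); m=np.clip(m*1.6,0,255).astype(np.uint8)
cv2.imwrite('pics/m7.png',m[:,:,::-1])
E
```

```text
(no output)
```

View pics/m7.png

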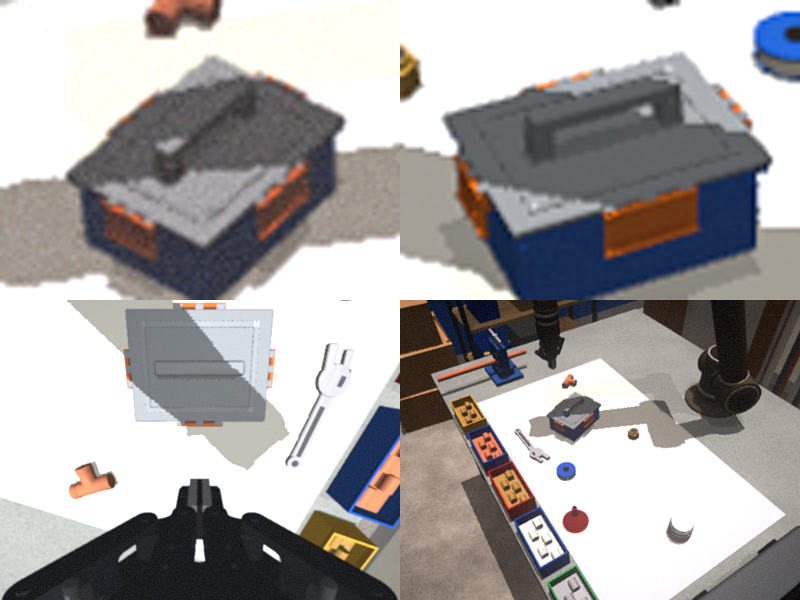

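All four clips hang flat against the box: scene crop (130,230) and (283,205), side crop (650,225), and the wrist view shows only their edges. The lid is flush, the bystanders are in place and the arm is clear.

```bash
python3 -c "from plant import r; print(r.hand_in())"
```

```text
the job is handed in; nothing more can be done
None
```

The lid is fully down on the blue box, all four clips are snapped home, nothing else on the liner was moved, and the job was handed in at about 21 s.

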